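# Jack the sagging fixture platform up to level and hold it

### The arm

A 6-joint arm with a two-finger parallel gripper is mounted at the origin on the work surface. World frame = base frame: x ahead of the robot, y to its left, z up, the work surface at z = 0. Lengths are in m, angles in degrees, forces in N, time in s.
With the tool pointing down it reaches from about 0.325 to 0.775 m from the base axis. Payload 5.5 kg.
Tool frame: the origin (TCP) lies at the very end of the fingers, on their centre line; the grasp point (between the pads) lies 19 mm behind it; y points along the fingers, x is the direction in which the jaws open and shut, and the axes are right-handed (so a half turn about y gives the same grasp; the last joint's range is limited). The gripper opens to 85 mm and grips with 20 to 120 N. Pads are 22 mm wide; open, the fingers measure 114 mm over their backs; the gripper's body (76 mm by 85 mm) begins 54 mm behind the grasp point. The pads swing forward as they close: fully open they stand 13 mm farther back than shut.
Start: joints at [-75.384, 5.22, 70.514, -0, 104.267, -3.249], TCP at [0.184, -0.571, 0.231] pointing down, gripper open.
Joint ranges: [-164.24, 164.24], [-49.07, 125.15], [9.68, 141.18], [-86.29, 266.29], [3.28, 154.24], [-151.56, 151.56]. Speed limits (degrees/s): [147.25, 147.25, 172.46, 180, 180, 180].

### API

Orientations are given as [roll, pitch, yaw] about the fixed x, y, z axes, in that order (R = Rz(yaw) Ry(pitch) Rx(roll)).
In Python, from plant import r gives the robot as it stands. The module is installed in compiled form; this text tells all that it offers. Calls block until the motion is done:
- r.goto(position, orientation): joint-space move of the TCP to a pose.
- r.move_linear(position, orientation=None, vel=0.15): straight line of the TCP; orientation=None keeps the orientation; vel is the mean speed in m/s.
- r.movej(angles): joint-space move.
- r.grip(opening, grasp_force=None): opening from 0.0 (shut) to 1.0 (fully open); grasp_force is the grip in N (None keeps the last); returns when the fingers have stopped.
- r.wait(seconds).
- r.solve_ik(position, orientation): joint angles nearest the present ones, or None.
- r.capture(name): name is "side" or "top"; returns a dict with "pixels" (400x640x3 uint8, red, green, blue), "z_map" (400x640 float32, m along the optical axis (not along the pixel's ray), 0 where there is no reading), "fx", "fy", "cx", "cy" (pixels), "k1" (the pictures are not rectified: a ray, as slopes to the right and down, at radius r is drawn at 1 + k1 r^2 times it, then the intrinsics apply), "pose" (4x4, takes a point from camera to world coordinates). Camera axes: x right, y down, z forward; pixel columns grow to the right and rows downward; lengths in m; the calibration is good to about 2 mm. A picture is of the moment at which its call begins.
A pose or a line that the arm cannot do raises r.MotionError and nothing moves.
- r.finish_job(): hands the job in, once; it reports no verdict.
Readings, each from a call of its own:
- r.current_t(): time.
- r.current_joints(): joint angles.
- r.current_joint_velocities(): joint speeds.
- r.current_joint_torque(): joint torques, N m.
- r.current_tool_pos(): TCP position.
- r.current_orientation(): TCP orientation.
- r.current_contact_force(): force on the tool from outside, world axes, zero at the start.
- r.current_torque(): the same for the moment, N m.
- r.current_finger_gap(): opening from 0.0 (shut) to 1.0 (fully open).
Only numpy, scipy, OpenCV 4.12 (cv2) and the standard library are available. Lean on these libraries where they do the work, as an engineer would, in place of code of your own. Each camera call takes 0.05 s, during which the arm holds its last target.

### The job

Set the small lever jack upright on the table with its saddle centred under the sagging platform's marked lift point (the round lug with the raised ring), then pump the handle: one full stroke to the bottom, let it spring all the way up so the platform settles again, then down to the bottom a second time. Finish while still holding the handle down, with the platform jacked up level: do not let go at the end. Lift only with the jack, keep the arm off the platform and its stand, and leave the two loose couplings and the screwdriver where they are.

Things in the scene. Friction and masses are not known exactly. Their poses are not given: they have to be found in the camera images.
- stand: Fixed aluminium stand that carries the hinged platform. Origin on the table straight below the marked lift point; +x points level from there towards the hinge (250 mm away), z up. The table is free for the jack up to the foot rails, at x = +80 mm. Platform: white plate, 250 mm wide (y from -150 to +100 mm), 215 mm deep, 12 mm thick, its free edge at x = +35 mm; three steel couplings fixed on it stand up to about 170 mm above the table.
- lift_pad (a point): The marked lift point: centre of the underside of a steel pad (22 mm across, 6 mm deep) under the round lug (52 mm across, 12 mm thick, with a raised ring 38 mm across on its top) that juts out of the free edge, centred 35 mm in front of it. Underside about 77 mm above the table when sagged, 106 mm when level. Plain square lugs jut out of the same edge 115 mm and 70 mm to either side. z of the point is the platform's upward normal, x points towards the hinge.
- platform (a joint): Platform hinge, rad: 0 sagged on its rests, grows as the lift point rises, 0.115 when level (reached with the jack's handle at the bottom), 0.15 at the limit.
- jack: Loose steel lever jack, about 0.8 kg, standing on the table. Origin on its underside straight below the carrying post; +x points to the saddle, z up. Base plate 90 mm wide, 12 mm thick, from x = -170 mm to x = +125 mm. Saddle axis at x = +90 mm; behind the post the handle, hinged at x = -40 mm, 50 mm up, slopes up towards -x. The balance point lies within 15 mm of the post.
- jack_grip (a point): Centre of the grasp on the jack's carrying post, 65 mm above the jack's underside: an upright steel block 44 mm long (x), 20 mm wide (y, grasp across this), its top 95 mm above the underside. Axes as the jack's (x to the saddle, z up).
- jack_saddle (a point): Centre of the top of the saddle, a flat steel disc 40 mm across on the ram, 90 mm in front of the post. 66 mm above the jack's underside when the handle is up, so it passes about 10 mm below the sagged lift pad; rises 40 mm over a full stroke. Axes as the jack's.
- handle_pad (a point): Centre of the upper face of the black rubber paddle (64 x 44 x 12 mm) at the end of the pump handle, 115 mm from the handle's pivot. About 120 mm above the jack's underside and 132 mm behind the post with the handle up, 56 mm above and 155 mm behind it at the bottom. z is the paddle's upward normal, x runs along the handle to the pivot; y as the jack's.
- jack_handle (a joint): Pump handle, rad: 0 up (0.6 rad above level), 0.60 at the bottom (level). The saddle rises with it, 40 mm over 0.60 rad, and sinks again with it: there is no latch, a spring lifts the handle back when it is let go. Pressing it down at the paddle takes about 2 N at first, up to 10 N at the bottom with the platform's load.
- coupling_a: Bystander: steel pipe coupling standing upright on the table beside the jack's working place, 36 mm across, 40 mm high. Origin at the centre of its underside.
- coupling_b: Bystander: a second coupling like the first, on the other side of the jack's working place.
- screwdriver: Bystander: screwdriver lying on the table. Origin under its middle.

How it is judged (in metres and radians):
On the way, in this order (a step that is already met when the one before it is completed fails the run):
1. the jack stands on the table with its saddle under the marked lift point, handle still up (horizontal distance between jack_saddle and lift_pad below 0.012 m and angle between jack_grip's own z axis and vertical below 0.06 rad and height (world z) of jack_grip below 0.069 m and value of joint jack_handle below 0.12 rad and value of joint platform below 0.03 rad and linear speed of jack below 0.03 m/s), for 0.2 s.
2. first full stroke: handle at the bottom, platform lifted to level by the jack (horizontal distance between jack_saddle and lift_pad below 0.012 m and angle between jack_grip's own z axis and vertical below 0.06 rad and height (world z) of jack_grip below 0.069 m and value of joint jack_handle above 0.52 rad and value of joint platform above 0.085 rad and contact force between jack and stand above 1.5 N), for 0.1 s.
3. the handle has been let back up and the platform has settled down again (horizontal distance between jack_saddle and lift_pad below 0.012 m and angle between jack_grip's own z axis and vertical below 0.06 rad and height (world z) of jack_grip below 0.069 m and value of joint jack_handle below 0.1 rad and value of joint platform below 0.03 rad), for 0.1 s.
At the end, for the whole second after the job is handed in: Arm still pressing the handle down (over 1 N, joint over 0.52 rad); platform level (joint over 0.085; level is 0.115), resting on the jack (over 1.5 N); saddle within 12 mm sideways of the lift pad; jack flat on the table (0.06 rad, 4 mm); arm not touching platform or stand (all of step 2 and contact force between any of the fingers, the arm and jack above 1 N and contact force between each of the fingers, the arm and stand below 0.5 N); the arm keeps its last pose, push and grip.
It fails at once if the arm pushes on the platform or its stand (more than 4 N) (contact force between any of the fingers, the arm and stand above 4 N).
It fails at once if a loose coupling or the screwdriver is moved by more than 25 mm (distance of any of coupling_a, coupling_b, screwdriver from where it was at the start of the episode above 0.025 m).
It fails at once if the jack is tipped over (angle between jack_grip's own z axis and vertical above 0.7 rad).
It also fails if it takes over 59 s, if anything falls off the work surface, if the arm or the gripper's body presses on something with over 40 N, if the wrist force passes 120 N, or if a joint passes its speed limit or range.

## Working session

There is one attempt and no reset: what is moved stays moved. The work goes in short steps, each a Python script; the robot and the scene stay as the last script left them, time stands still between calls to the robot, and variables do not carry over. Pictures are saved under pics/ and viewed, and the job is handed in when it is done.

```bash
mkdir -p pics && cat > h.py <<'E'
import numpy as np, cv2
from plant import r
def cap(name,fn):
    c=r.capture(name); cv2.imwrite('pics/'+fn,c['pixels'][:,:,::-1]); np.savez('pics/'+fn[:-4]+'.npz',**c); return c
def ray(c,u,v):
    K=np.array([[c['fx'],0,c['cx']],[0,c['fy'],c['cy']],[0,0,1.]])
    p=cv2.undistortPoints(np.array([[[u,v]]],float),K,np.array([float(c['k1']),0,0,0]),None,None,None) if False else cv2.undistortPoints(np.array([[[u,v]]],float),K,np.array([float(c['k1']),0,0,0]))
    d=np.array([*p[0,0],1.]); return c['pose'][:3,3],c['pose'][:3,:3]@d
def plane(c,u,v,z):
    o,d=ray(c,u,v); return o+d*(z-o[2])/d[2]
def dep(c,u,v):
    o,d=ray(c,u,v); return o+d*float(c['z_map'][int(round(v)),int(round(u))])
def load(fn):
    return dict(np.load('pics/'+fn))
E
python3 - <<'E'
from h import *
for n in('top','side'):
    c=cap(n,n+'0.png'); print(n,c['pose'].round(3).tolist(),c['fx'],c['k1'])
print(r.current_t())
E
```

```text
top [[-0.018, -0.988, 0.151, 0.362], [-1.0, 0.017, -0.01, 0.021], [0.008, -0.151, -0.989, 1.402], [0.0, 0.0, 0.0, 1.0]] 426.68122378853104 -0.001264597105456062
side [[-0.878, -0.314, 0.361, 0.114], [-0.479, 0.585, -0.655, 0.878], [-0.005, -0.748, -0.664, 0.97], [0.0, 0.0, 0.0, 1.0]] 443.23341848019516 -0.02816996755879726
0.1
```

View pics/top0.png

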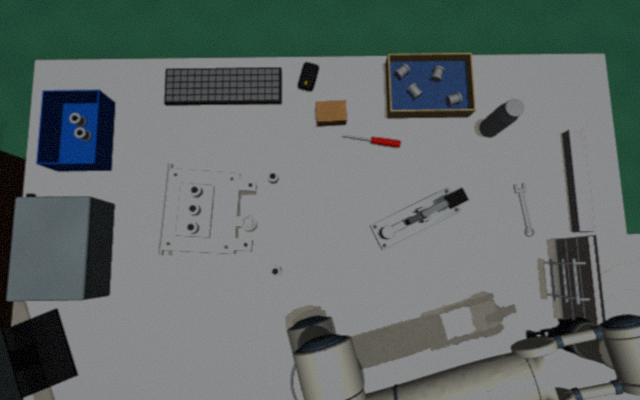

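View pics/side0.png

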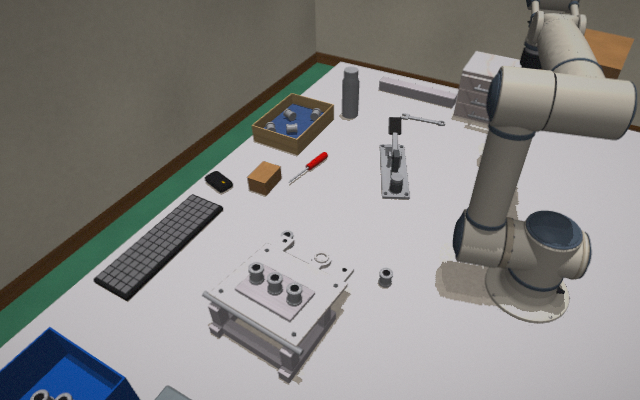

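Top view: the lug with the ring is at about (249,223), the jack saddle at (385,232) and the paddle at (457,197). The couplings are at (273,177) and (276,271). I'll zoom in on these for measuring.

```bash
python3 - <<'E'
from h import *
c=load('top0.npz');p=c['pixels'][:,:,::-1]
a=cv2.resize(p[175:260,360:480],None,fx=6,fy=6,interpolation=cv2.INTER_CUBIC)
b=cv2.resize(p[160:285,210:310],None,fx=6*.75,fy=6*.75,interpolation=cv2.INTER_CUBIC)
cv2.imwrite('pics/ja.png',a);cv2.imwrite('pics/lu.png',b)
c=load('side0.npz');p=c['pixels'][:,:,::-1]
a=cv2.resize(p[105:215,360:460],None,fx=5,fy=5,interpolation=cv2.INTER_CUBIC)
b=cv2.resize(p[220:300,270:410],None,fx=5,fy=5,interpolation=cv2.INTER_CUBIC)
cv2.imwrite('pics/sja.png',a);cv2.imwrite('pics/slu.png',b)
E
```

```text
(no output)
```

View pics/ja.png

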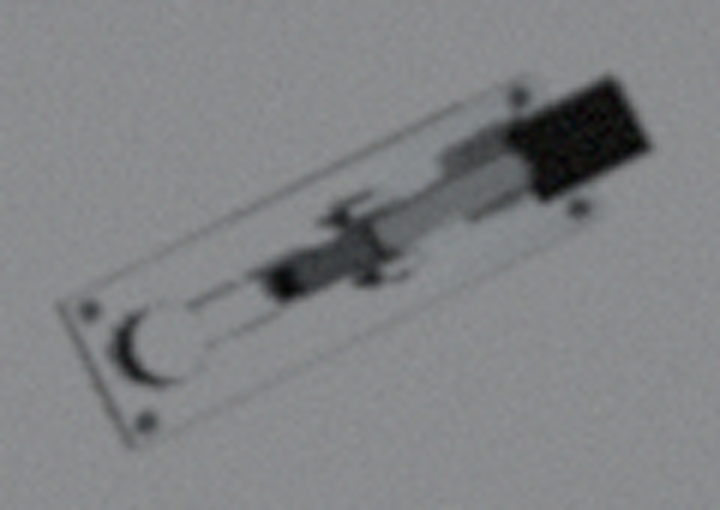

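View pics/lu.png

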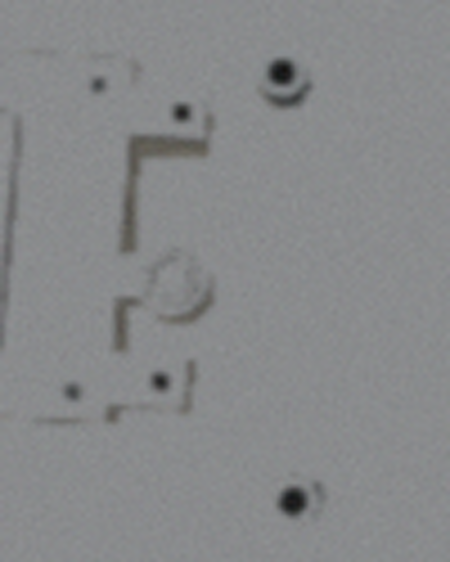

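View pics/sja.png

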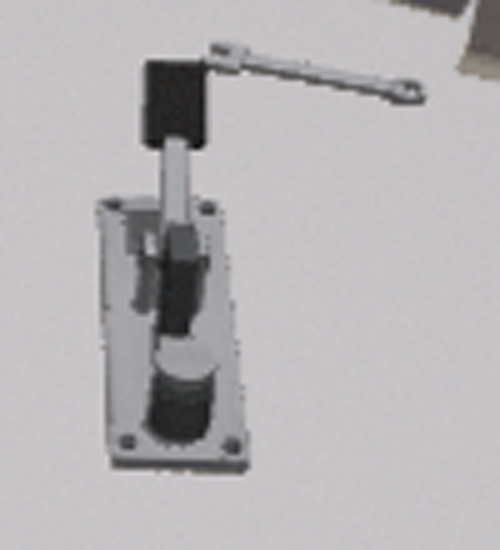

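View pics/slu.png

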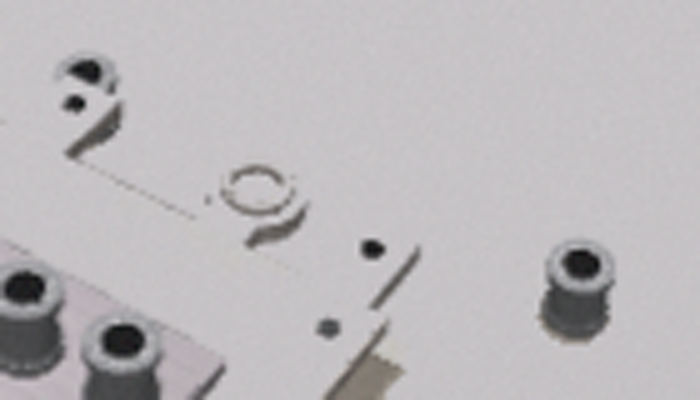

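```bash
cat > m.py <<'E'
from h import *
t=load('top0.npz');s=load('side0.npz')
def tri(a,b):
    o1,d1=ray(t,*a);o2,d2=ray(s,*b)
    A=np.c_[d1,-d2];k=np.linalg.lstsq(A,o2-o1,rcond=None)[0]
    p,q=o1+k[0]*d1,o2+k[1]*d2
    return (p+q)/2,np.linalg.norm(p-q)
J=lambda x,y:((x+.5)/6-.5+360,(y+.5)/6-.5+175)
L=lambda x,y:((x+.5)/4.5-.5+210,(y+.5)/4.5-.5+160)
SJ=lambda x,y:((x+.5)/5-.5+360,(y+.5)/5-.5+105)
SL=lambda x,y:((x+.5)/5-.5+270,(y+.5)/5-.5+220)
f=np.set_printoptions(precision=4,suppress=True)
print('jack holes front/back top',[plane(t,*J(*q),.012) for q in((89,310),(146,422),(519,95),(579,207))])
print('jack holes side',[plane(s,*SJ(*q),.012) for q in((127,441),(232,446),(112,204),(208,208))])
print('saddle top', plane(t,*J(170,340),.066),'side',plane(s,*SJ(187,358),.066))
print('paddle top', plane(t,*J(579,138),.12),'side',plane(s,*SJ(175,102),.12))
print('ring tri',tri(L(180,284),SL(259,190)),plane(t,*L(180,284),.097),plane(s,*SL(259,190),.097), dep(t,*L(180,284)),dep(s,*SL(259,190)))
print('holes',tri(L(182,113),SL(74,103)),tri(L(161,382),SL(372,249)))
print('holes2',tri(L(72,392),SL(328,328)))
print('coup top',[plane(t,*L(*q),.04) for q in((282,73),(293,501))],'side',plane(s,*SL(86,70),.04),plane(s,*SL(581,263),.04))
E
python3 m.py
```

```text
jack holes front/back top [array([ 0.4799, -0.1629,  0.012 ]), array([ 0.4187, -0.1915,  0.012 ]), array([ 0.5947, -0.4049,  0.012 ]), array([ 0.5318, -0.4341,  0.012 ])]
jack holes side [array([ 0.4793, -0.1666,  0.012 ]), array([ 0.4169, -0.1945,  0.012 ]), array([ 0.5952, -0.4089,  0.012 ]), array([ 0.5302, -0.438 ,  0.012 ])]
saddle top [ 0.4589 -0.1975  0.066 ] side [ 0.4568 -0.2011  0.066 ]
paddle top [ 0.5539 -0.401   0.12  ] side [ 0.5515 -0.3992  0.12  ]
ring tri (array([0.4917, 0.232 , 0.092 ]), np.float64(0.0024053572060917217)) [0.4901 0.2307 0.097 ] [0.4907 0.236  0.097 ] [0.4902 0.231  0.0956] [0.4915 0.2347 0.0952]
holes (array([0.608 , 0.2301, 0.0967]), np.float64(0.0011437232441325336)) (array([0.423 , 0.2428, 0.0969]), np.float64(0.0017219732560686746))
holes2 (array([0.417 , 0.3011, 0.1044]), np.float64(0.001775821205079065))
coup top [array([0.6475, 0.1674, 0.04  ]), array([0.3421, 0.1598, 0.04  ])] side [0.6474 0.1629 0.04  ] [0.3406 0.157  0.04  ]
```

```bash
python3 - <<'E'
from h import *
c=load('top0.npz');p=c['pixels'][:,:,::-1]
def e(p,f):
    g=cv2.cvtColor(p,cv2.COLOR_BGR2GRAY).astype(float);lo,hi=np.percentile(g,[2,98]);lo=max(lo,hi-60)
    return cv2.resize(np.clip((g-lo)/(hi-lo+1e-6)*255,0,255).astype(np.uint8),None,fx=f,fy=f,interpolation=cv2.INTER_CUBIC)
a=e(p[205:241,230:270],10)
s=load('side0.npz');q=s['pixels'][:,:,::-1]
b=e(q[245:281,302:342],10)
H=[]
for d,(r0,r1,c0,c1) in((c,(205,241,230,270)),(s,(245,281,302,342))):
    h=np.array([[dep(d,u,v)[2] for u in range(c0,c1)] for v in range(r0,r1)])
    H.append(cv2.resize((np.clip(h/.12,0,1)*255).astype(np.uint8),None,fx=10,fy=10,interpolation=cv2.INTER_NEAREST))
    print(h[18,::2].round(3))
im=np.vstack([np.hstack([a,b])[:300],np.hstack(H)[:300]])
cv2.imwrite('pics/z1.png',im);print(im.shape)
E
```

```text
[ 0.101  0.101  0.103  0.1    0.101  0.089  0.104  0.095  0.098  0.097
  0.095  0.1    0.092 -0.001  0.005 -0.005  0.003  0.002  0.005  0.002]
[ 0.103  0.1    0.097  0.003  0.099  0.1    0.099  0.098  0.098  0.095
  0.098  0.098  0.097  0.094  0.087 -0.001  0.    -0.     0.002  0.003]
(600, 800)
```

View pics/z1.png

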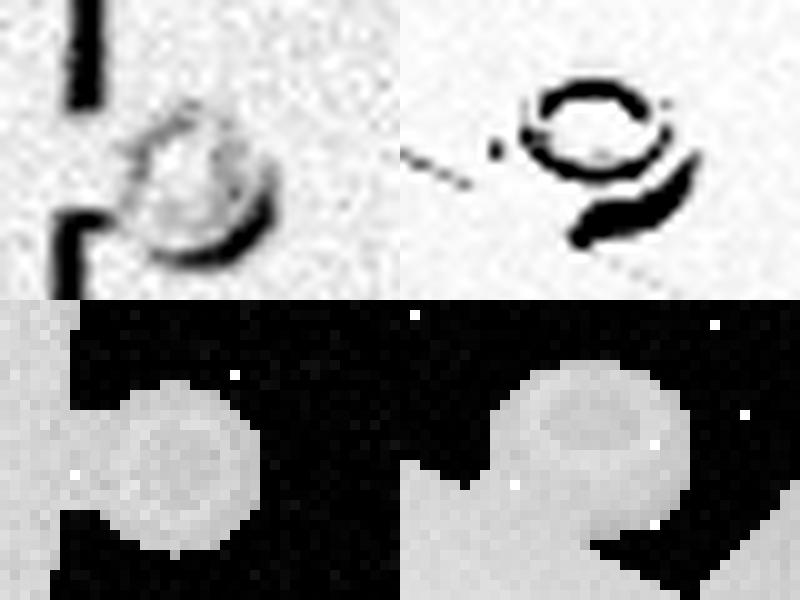

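```bash
cat >> m.py <<'E'
print('----')
print(tri((247.4,221.1),(321.3,257.5)),plane(t,247.4,221.1,.097),plane(s,321.3,257.5,.097))
# depth fit of base pts: lug cluster centroid
for c,(r0,r1,c0,c1) in((t,(205,241,238,270)),):
    P=np.array([dep(c,u,v) for v in range(r0,r1) for u in range(c0,c1)])
    P=P[(P[:,2]>.08)&(P[:,2]<.115)]
    print(P[:,:2].min(0),P[:,:2].max(0))
print('platform edge top', [plane(t,*L(*q),.1) for q in((135,150),(126,250),(122,300))])
E
python3 m.py|sed -n '/----/,$p'
```

```text
----
(array([0.4931, 0.2367, 0.0975]), np.float64(0.004371600752533963)) [0.4952 0.2376 0.097 ] [0.4911 0.2358 0.097 ]
[0.4373 0.2144] [0.5209 0.2664]
platform edge top [array([0.5826, 0.2618, 0.1   ]), array([0.5136, 0.2672, 0.1   ]), array([0.4796, 0.2695, 0.1   ])]
```

```bash
cat >> h.py <<'E'
from scipy.spatial.transform import Rotation as R
def ori(yawdeg,flip=False,lean=0.):
    # tool pointing down, jaws across jack's y for jack yaw
    a=np.radians(yawdeg); jy=np.array([-np.sin(a),np.cos(a),0])*(-1 if flip else 1)
    y=np.array([0,0,-1.]); M=np.c_[jy,y,np.cross(jy,y)]
    if lean: M=R.from_rotvec(lean*np.array([-np.sin(a),np.cos(a),0])).as_matrix()@M
    return R.from_matrix(M).as_euler('xyz',degrees=True).tolist()
JY=115.2; POST=np.array([.4962,-.2797]); SY=86.0; PAD=np.array([.4935,.239])
sd=np.array([np.cos(np.radians(SY)),np.sin(np.radians(SY))]); T=PAD-.09*sd
E
python3 - <<'E'
from h import *
print(r.current_orientation(),r.current_joints(),r.current_finger_gap(),T)
for f in(0,1):
    for n,p,y in(('pick',[*POST,.046],JY),('hi',[*POST,.2],JY),('pre',[*(T-.12*sd),.052],SY),('T',[*T,.046],SY),('padUp',[*(T-.132*sd),.13],SY),('padDn',[*(T-.155*sd),.056],SY)):
        q=r.solve_ik(list(map(float,p)),ori(y,f)); print(f,n,None if q is None else np.round(q,1))
E
```

```text
[-89.99538695   0.10334584 -72.13663897] [-7.53825246e+01  5.25965974e+00  7.05754330e+01 -1.28556262e-03
  1.04268348e+02 -3.24619722e+00] 0.9999734417723599 [0.48722192 0.14921924]
0 pick [-32.8   3.1  91.7  -0.   85.3 122. ]
0 hi [-32.8   0.3  78.8  -0.  100.9 122. ]
0 pre None
0 T None
0 padUp None
0 padDn None
1 pick [-32.8   3.1  91.7   0.   85.3 -58. ]
1 hi [-32.8   0.3  78.8   0.  100.9 -58. ]
1 pre [ -0.5 -11.3 104.7   0.   86.6   3.5]
1 T [ 13.2  -6.3 100.8   0.   85.5  17.2]
1 padUp [ -2.  -13.6  98.7   0.   94.9   2. ]
1 padDn [ -4.7 -12.  104.9   0.   87.1  -0.7]
```

```bash
python3 - <<'E'
from h import *
o=ori(JY,True)
r.goto([*POST,.20],o)
r.grip(1.0)
r.move_linear([*POST,.046],o,vel=.12)
print(r.current_contact_force(),r.current_tool_pos())
r.grip(0.0,80); print(r.current_finger_gap(),r.current_contact_force(),r.current_t())
r.move_linear([*POST,.066],vel=.06)
print(r.current_contact_force(),r.current_torque(),r.current_finger_gap(),r.current_tool_pos(),r.current_t())
cap('top','t1.png');c=cap('side','s1.png')
cv2.imwrite('pics/s1z.png',cv2.resize(c['pixels'][90:250,330:530,::-1],None,fx=4,fy=3.7))
E
```

```text
[-0.24187808 -0.62624038 -0.77170445] [ 0.49674606 -0.28003139  0.04711828]
0.2241427580017928 [-2.84954931 -0.76087084  3.04196772] 3.9417
[ 0.24280753  0.55543757 -7.41721723] [-0.04601995  0.05418608 -0.09333609] 0.2237965949071191 [ 0.49632008 -0.27968566  0.066121  ] 4.425
```

View pics/s1z.png

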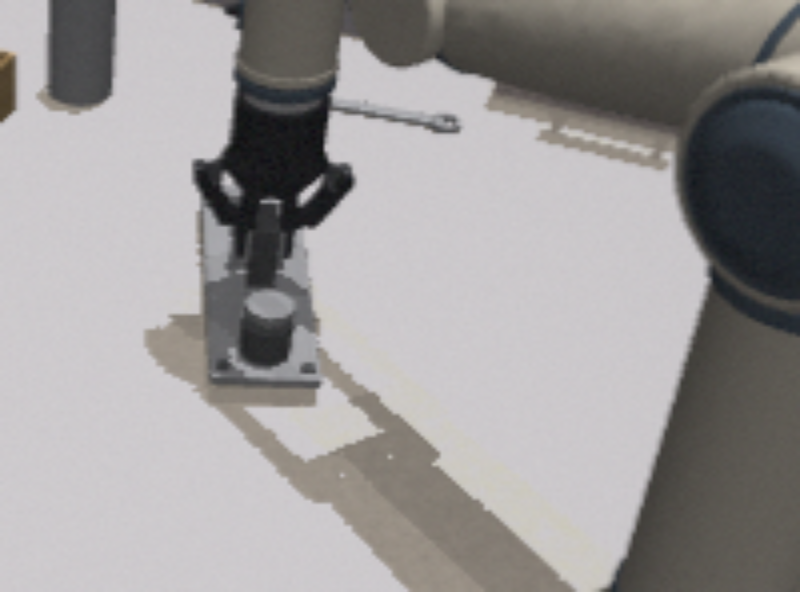

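View pics/t1.png

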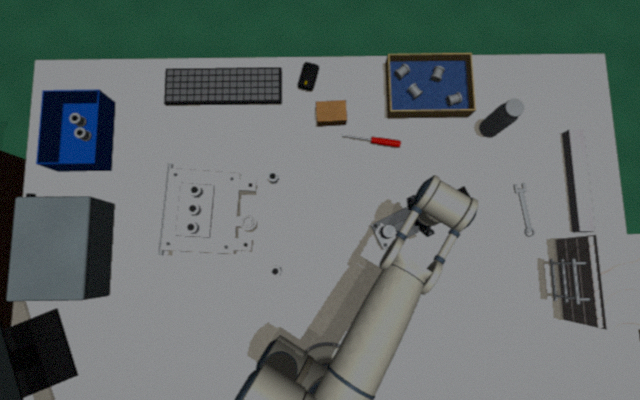

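```bash
python3 - <<'E'
from h import *
s=load('s1.npz');print('saddle now',plane(s,397.2,171.6,.086), 'pred', POST+.09*np.array([np.cos(np.radians(JY)),np.sin(np.radians(JY))]))
o=ori(SY,True)
r.move_linear([*(T-.12*sd),.068],o,vel=.12)
r.move_linear([*(T-.12*sd),.0505],vel=.05)
print(r.current_contact_force(),r.current_tool_pos(),r.current_t())
c=cap('side','s2.png');cap('top','t2.png')
cv2.imwrite('pics/s2z.png',cv2.resize(c['pixels'][170:320,240:440,::-1],None,fx=4,fy=4))
E
```

```text
saddle now [ 0.45739993 -0.19932288  0.086     ] pred [ 0.45787986 -0.19826557]
[ 0.13887811  1.21076721 -6.71316724] [0.47850467 0.02949412 0.04990809] 7.7583
```

View pics/s2z.png

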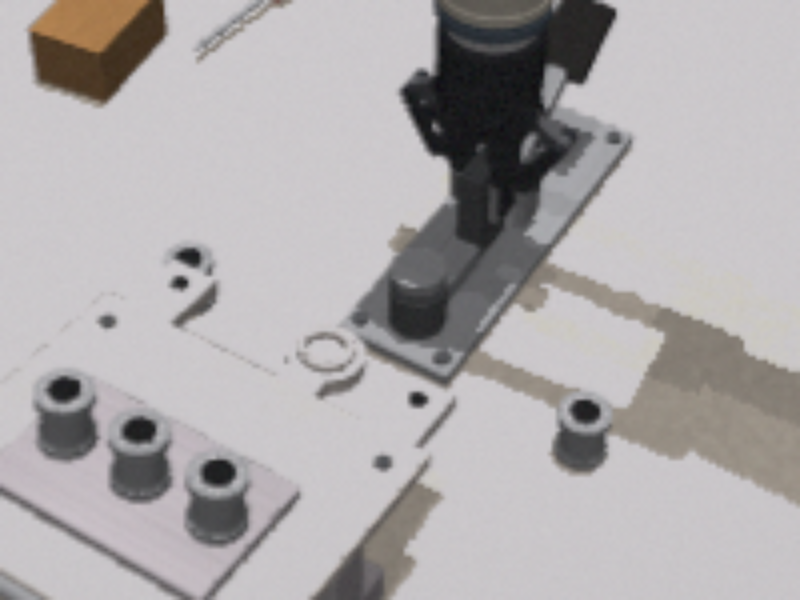

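View pics/t2.png

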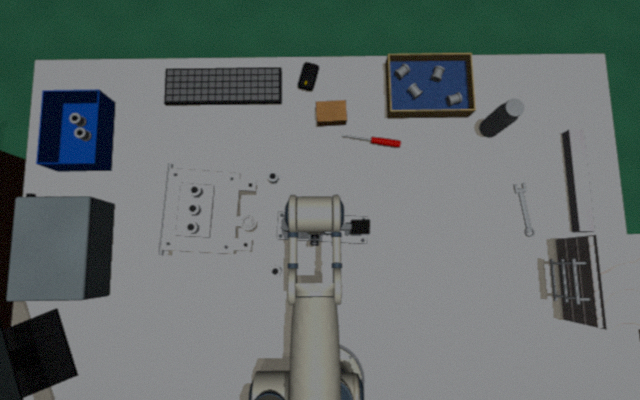

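```bash
python3 - <<'E'
from h import *
s=load('s2.npz')
sa=plane(s,*((np.array([419,274])+.5)/4-.5+[240,170]),.070); ri=plane(s,*((np.array([329,351])+.5)/4-.5+[240,170]),.097)
h=[plane(s,*((np.array(q)+.5)/4-.5+[240,170]),.016) for q in((360,318),(442,357),(614,137))]
d=(ri-sa)[:2]; print(sa,ri,'delta in stand axes',d@sd,d@[-sd[1],sd[0]], h); e=h[1]-h[2]; print(np.degrees(np.arctan2(e[1],e[0])))
E
```

```text
[0.48085525 0.12491488 0.07      ] [0.49002887 0.2347151  0.097     ] delta in stand axes 0.11017266392799245 -0.0014919985029663314 [array([0.52046863, 0.13776966, 0.016     ]), array([0.4527797, 0.142335 , 0.016    ]), array([ 0.43400809, -0.12520888,  0.016     ])]
85.98654718506248
```

```bash
python3 - <<'E'
from h import *
c=load('t2.npz');p=c['pixels'][:,:,::-1]
g=cv2.cvtColor(p[195:255,235:375],cv2.COLOR_BGR2GRAY).astype(float)
g=np.clip((g-60)/(160-60)*255,0,255).astype(np.uint8)
cv2.imwrite('pics/t2z.png',cv2.resize(g,None,fx=5.7,fy=5.7,interpolation=cv2.INTER_CUBIC))
E
```

```text
(no output)
```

View pics/t2z.png

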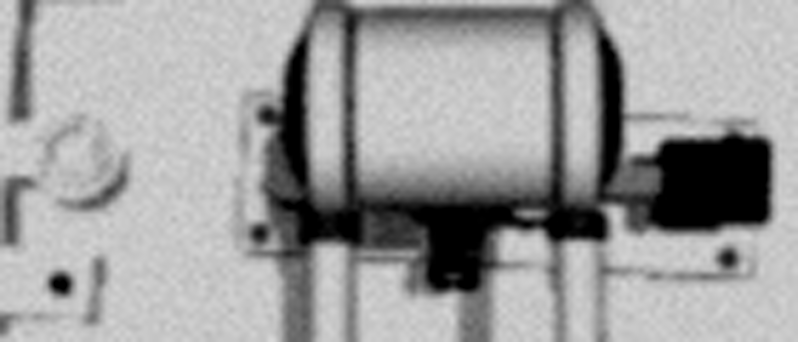

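```bash
python3 - <<'E'
from h import *
t=load('t2.npz');s=load('s2.npz')
f=lambda q:(np.array([(q[0]+.5)/5.7-.5+235,(q[1]+.5)/5.7-.5+195]))
h=[plane(t,*f(q),.016) for q in((267,116),(260,233),(727,258))]
ri=plane(t,*f((80,160)),.097)
m=(h[0]+h[1])/2; sa=m[:2]-.0215*sd; d=ri[:2]-sa
print(h,'saddle',sa,'ring',ri,d@sd,d@[-sd[1],sd[0]])
k=lambda q:((np.array(q)+.5)/4-.5+[240,170])
m=(plane(s,*k((360,318)),.016)+plane(s,*k((442,357)),.016))/2; print('side by holes',m[:2]-.0215*sd)
print('armpred',T-.12*sd+.09*sd, r.current_tool_pos()[:2]+.09*sd)
E
```

```text
[array([0.52175142, 0.14018751, 0.016     ]), array([0.45488946, 0.14440425, 0.016     ]), array([ 0.4360784 , -0.12089758,  0.016     ])] saddle [0.48682068 0.12084825] ring [0.49032652 0.2337711  0.097     ] 0.11289233076729831 0.004379799989591116
side by holes [0.4851244 0.1186047]
armpred [0.48512922 0.11929231] [0.48527244 0.11931098]
```

```bash
sed -i 's/PAD=np.array(\[.4935,.239\])/PAD=np.array([.492,.2372])/' h.py && python3 - <<'E'
from h import *
p=r.current_tool_pos(); o=ori(SY,True)
r.move_linear([*(T-.04*sd),.0505],o,vel=.08)
print(r.current_contact_force())
r.move_linear([*T,.0505],o,vel=.05)
print(r.current_contact_force(),r.current_tool_pos(),r.current_t())
c=cap('side','s3.png');t=cap('top','t3.png')
cv2.imwrite('pics/s3z.png',cv2.resize(c['pixels'][170:320,240:440,::-1],None,fx=4,fy=4))
g=cv2.cvtColor(t['pixels'][195:255,210:350],cv2.COLOR_RGB2GRAY).astype(float)
g=np.clip((g-60)/(160-60)*255,0,255).astype(np.uint8)
cv2.imwrite('pics/t3z.png',cv2.resize(g,None,fx=5.7,fy=5.7,interpolation=cv2.INTER_CUBIC))
E
```

```text
[ 0.94445148 -0.36644037 -6.63802201]
[-0.18434628 -0.48432226 -7.95567674] [0.48571912 0.14726705 0.05046166] 9.9333
```

View pics/s3z.png

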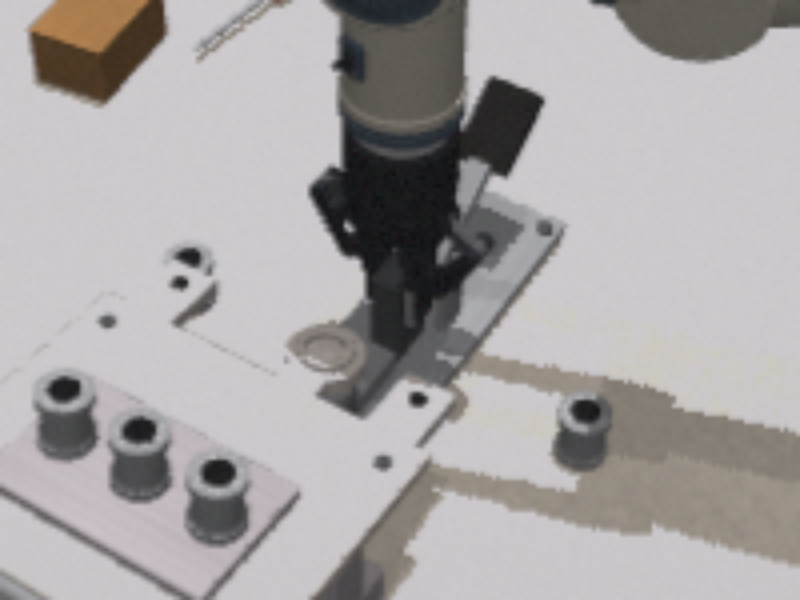

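View pics/t3z.png

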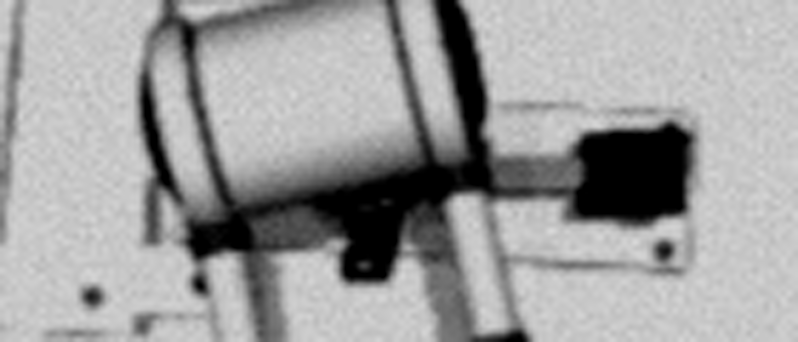

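```bash
python3 - <<'E'
from h import *
o=ori(SY,True)
r.move_linear([*T,.0465],o,vel=.02); print(r.current_contact_force(),r.current_tool_pos())
r.grip(.6); print(r.current_contact_force())
r.move_linear([*T,.2],o,vel=.15)
r.goto([*(T-.20*sd),.2],o)
print(r.current_t())
c=cap('side','s4.png');t=cap('top','t4.png')
cv2.imwrite('pics/s4z.png',cv2.resize(c['pixels'][170:320,240:440,::-1],None,fx=4,fy=4))
g=cv2.cvtColor(t['pixels'][195:255,210:350],cv2.COLOR_RGB2GRAY).astype(float)
g=np.clip((g-60)/(160-60)*255,0,255).astype(np.uint8)
cv2.imwrite('pics/t4z.png',cv2.resize(g,None,fx=5.7,fy=5.7,interpolation=cv2.INTER_CUBIC))
E
```

```text
[ 0.23104786  0.45419148 -7.35451617] [0.48561739 0.14730286 0.04631266]
[0.21576988 0.37232555 0.92857842]
12.7833
```

View pics/s4z.png

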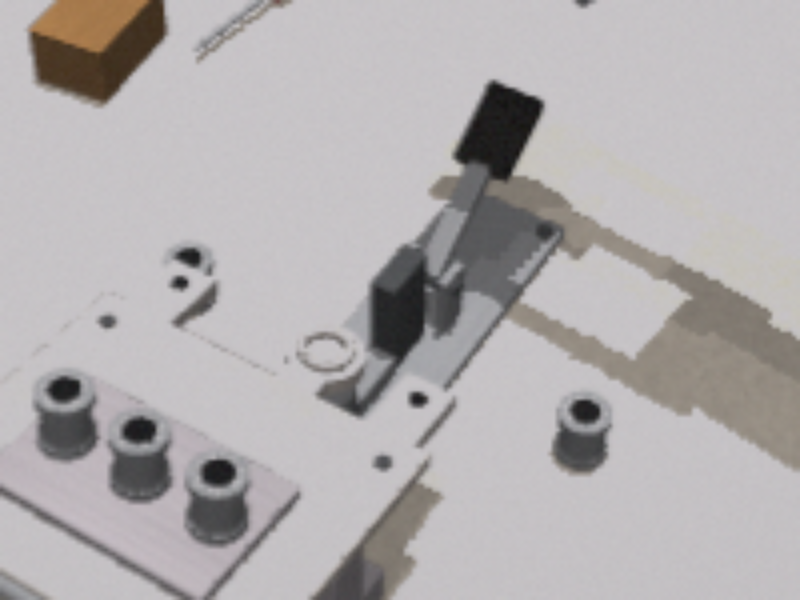

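View pics/t4z.png

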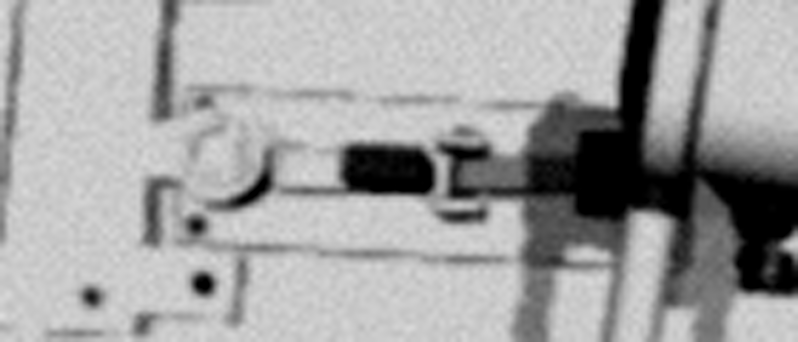

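```bash
python3 - <<'E'
from h import *
t=load('t4.npz');s=load('s4.npz')
f=lambda q:(np.array([(q[0]+.5)/5.7-.5+210,(q[1]+.5)/5.7-.5+195]))
h=[plane(t,*f(q),.012)[:2] for q in((205,101),(196,226))]
sa=sum(h)/2-.0215*sd
post=plane(t,*f((388,170)),.095)[:2]
print('saddle',sa,'via post',post,post+.09*sd,'cmd',T+.09*sd)
for q in((220,160),(222,162),(224,160)): print('ring',plane(t,*f(q),.097))
print([plane(t,*f(q),.095)[:2] for q in((92,296),(203,284))])
# lug via top depth: boundary ellipse
H=np.array([[dep(t,u,v) for u in range(225,275)] for v in range(200,245)])
m=((H[...,2]>.085)&(H[...,2]<.11)).astype(np.uint8)
for row in m[5:40]: print(''.join('#' if x else '.' for x in row))
E
```

```text
saddle [0.49553456 0.23872912] via post [0.48359602 0.14506879] [0.4898741  0.23484956] cmd [0.492  0.2372]
ring [0.49034952 0.23511342 0.097     ]
ring [0.48925244 0.23403091 0.097     ]
ring [0.49031271 0.23296571 0.097     ]
[array([0.4188856 , 0.30307947]), array([0.42422783, 0.24397164])]
#############.....................................
#############.....................................
#############.....................................
#######.####......................................
############......................................
############......................................
############......................................
############......................................
############.........###..........................
############......#########.......................
############.....###########......................
#############################.....................
##############################....................
##################.############...................
###############################...................
###############################.........
[... 279 characters left out ...]
...##############...............#####
###########.....#############.....................
###########......###########......................
###########........#######........................
###########...........#...........................
##########........................................
##########........................................
##########........................................
##########........................................
.#########........................................
##########........................................
##########........................................
###############.#.................................
###########################.......................
```

```bash
python3 - <<'E'
from h import *
s=load('s4.npz');k=lambda q:((np.array(q)+.5)/4-.5+[240,170])
po=plane(s,*k((400,264)),.095)[:2];ri=plane(s,*k((327,351)),.097)[:2]
print('side post->saddle',po,po+.09*sd,'ring',ri)
for n,(r0,r1,c0,c1) in(('t4',(205,241,238,275)),('s4',(240,285,300,345))):
    c=load(n+'.npz');P=np.array([dep(c,u,v) for v in range(r0,r1) for u in range(c0,c1)])
    P=P[(P[:,2]>.085)&(P[:,2]<.11)]
    q=(P[:,:2]-PAD)@np.c_[sd,[-sd[1],sd[0]]]
    q=q[np.abs(q[:,1])<45e-3]
    # circle via front half
    f=q[q[:,0]<.015]; print(n,'min x',np.sort(f[:,0])[:4],'y range',np.percentile(f[:,1],[0.5,99.5]), np.median(P[:,2]))
E
```

```text
side post->saddle [0.48613304 0.14373517] [0.49241113 0.23351594] ring [0.4911582  0.23532499]
t4 min x [-0.08165869 -0.08117443 -0.08114688 -0.0811141 ] y range [-0.02792114  0.02142496] 0.09619804919102382
s4 min x [-0.08787766 -0.08721591 -0.08373246 -0.08363839] y range [-0.02464545  0.02535254] 0.1006685261146415
```

```bash
cat >> h.py <<'E'
O=ori(SY,True)
def P(th,dz=0.):
    f=.6-th; x=-.040-.115*np.cos(f)+.006*np.sin(f)+.011; z=.050+.115*np.sin(f)+.006*np.cos(f)
    return [*(T+x*sd),z+dz]
E
python3 - <<'E'
from h import *
r.grip(0.0,40)
r.goto(P(0,.03),O)
r.move_linear(P(0,.004),O,vel=.08); print(r.current_contact_force(),r.current_tool_pos())
for th in(.1,.2,.3,.4,.5,.56,.60):
    r.move_linear(P(th),O,vel=.06); print(th,r.current_contact_force(),r.current_tool_pos()[2],P(th)[2])
r.wait(.3);print(r.current_contact_force(),r.current_tool_pos(),r.current_t())
c=cap('side','s5.png');t=cap('top','t5.png')
cv2.imwrite('pics/s5z.png',cv2.resize(c['pixels'][170:320,240:440,::-1],None,fx=4,fy=4))
E
```

```text
[0.58399767 0.0051477  0.04575428] [0.47700573 0.02677686 0.12328099]
0.1 [0.59460437 1.21916373 2.59105424] 0.1103170091140328 0.11039943231082558
0.2 [0.74315496 1.28606818 4.24116328] 0.10053233677628488 0.10030947532951212
0.3 [1.33122024 0.20485973 4.85472425] 0.09026285897448387 0.0897168427008077
0.4 [-0.00661646 -0.20585386  6.23698072] 0.07939788891291993 0.07872737250847948
0.5 [ 1.33733454 -0.56969052  6.18611308] 0.0682253755261713 0.0674508679060534
0.56 [ 0.10566465 -1.26358571  7.32771753] 0.06142284670151922 0.06059397407142879
0.6 [ 0.45233624 -1.84056666  6.64361189] 0.056965573675357234 0.056
[ 0.14641597 -1.57166711  6.88947145] [0.47596692 0.00360399 0.05711777] 16.9417
```

View pics/s5z.png

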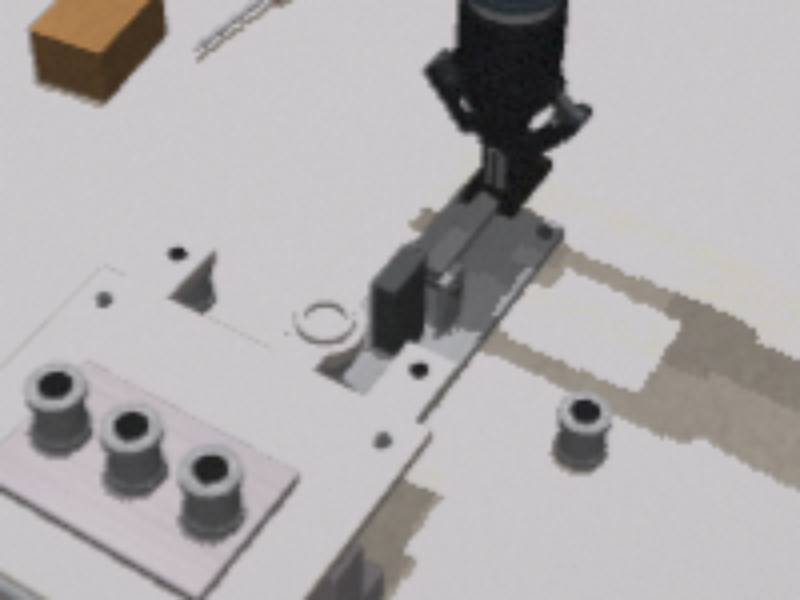

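The handle is down and the platform has lifted: the ring moved from (327,351) to (325,322) in the zoom, and the jack hasn't shifted. Next I'll press to the firm bottom, release fully, check, and stroke again.

```bash
python3 - <<'E'
from h import *
for dz in(-.001,-.002,-.003):
    r.move_linear(P(.6,dz),O,vel=.02); r.wait(.1);print(dz,r.current_contact_force()[2],r.current_tool_pos()[2])
    if r.current_contact_force()[2]>13: break
r.wait(.2)
for th in(.5,.4,.3,.2,.1,0):
    r.move_linear(P(th),O,vel=.06)
r.move_linear(P(0,.03),O,vel=.08)
r.wait(.8); print(r.current_contact_force(),r.current_t())
c=cap('side','s6.png');t=cap('top','t6.png')
cv2.imwrite('pics/s6z.png',cv2.resize(c['pixels'][170:320,240:440,::-1],None,fx=4,fy=4))
a=load('s4.npz')['pixels'];print('diff lug',np.abs(a[240:275,305:345].astype(int)-c['pixels'][240:275,305:345]).mean(), 'noise',np.abs(a[300:320,440:480].astype(int)-c['pixels'][300:320,440:480]).mean())
E
```

```text
-0.001 5.814137152027509 0.05617154699431569
-0.002 9.222663627536386 0.05578543623735388
-0.003 14.355109940779561 0.05556630302594598
[-0.36921012 -0.49626746  0.07610392] 21.7167
diff lug 3.285 noise 12.634583333333333
```

View pics/s6z.png

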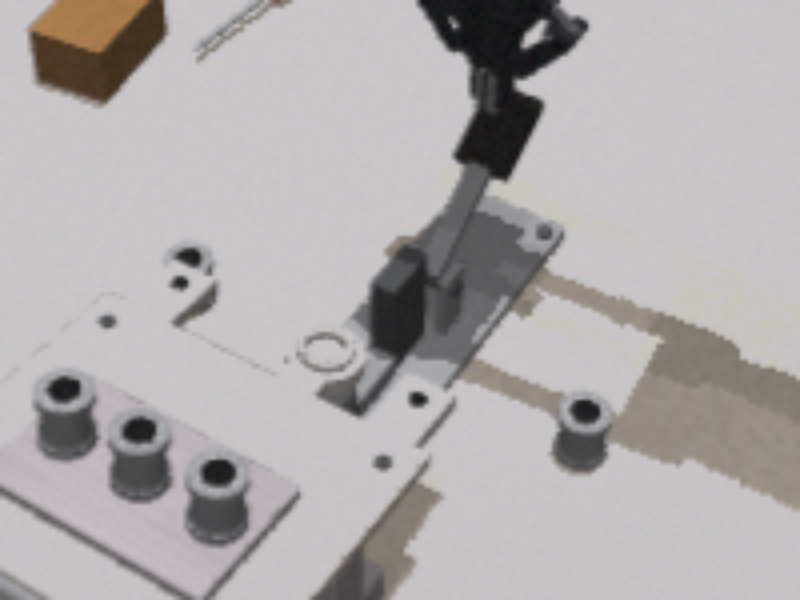

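The hard stop was felt (force rose to 14 N at z ≈ 0.0556). After release, the platform, handle and jack look the same as before the stroke: ring at (327,351), paddle at (505,130). Now the second stroke.

```bash
python3 - <<'E'
from h import *
r.move_linear(P(0,.004),O,vel=.08)
for th in(.1,.2,.3,.4,.5,.56,.60):
    r.move_linear(P(th),O,vel=.06)
r.move_linear(P(.6,-.003),O,vel=.02)
r.wait(.6);print(r.current_contact_force(),r.current_tool_pos(),r.current_t())
c=cap('side','s7.png');t=cap('top','t7.png')
cv2.imwrite('pics/s7z.png',cv2.resize(c['pixels'][170:320,240:440,::-1],None,fx=4,fy=4))
k=lambda q:((np.array(q)+.5)/4-.5+[240,170])
H=[[dep(c,u,v)[2] for u in range(317,326) for v in range(248,254)]]; print('lug z',np.median(H))
E
```

```text
[-3.52771172 -0.30144932 13.1545543 ] [0.47605525 0.00348389 0.05554058] 25.475
lug z 0.1258178616733831
```

View pics/s7z.png

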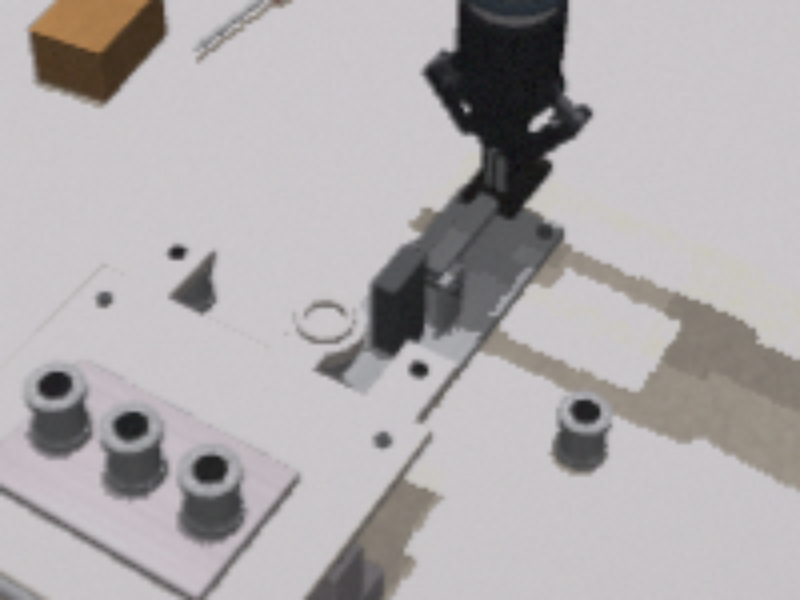

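View pics/t7.png

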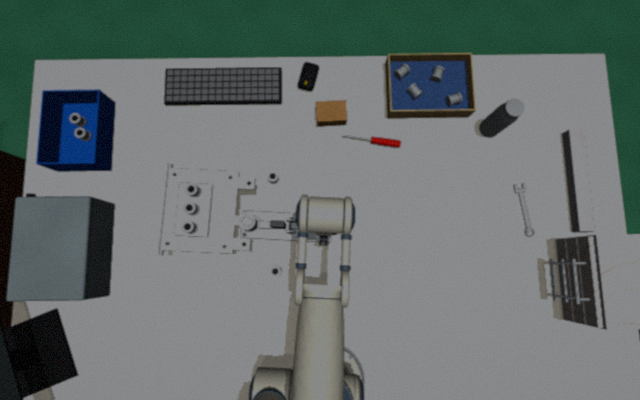

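The platform is level (lug top up about 29 mm, at z ≈ 0.126). The handle is at the stop under 13 N, and the couplings at (273,177) and (276,271) and the screwdriver haven't moved. I'm handing in.

```bash
python3 - <<'E'
from h import *
r.finish_job(); print(r.current_t(), r.current_contact_force())
E
```

```text
the job is handed in; nothing more can be done
the job is handed in; nothing more can be done
```

I set the jack under the marked lug and made one full stroke to the stop. I then let the handle spring up until the platform settled, pressed it to the stop again, and handed the job in still holding it down. `finish_job` gives no verdict, so the result below rests on my own checks.

**Last checks, at about 25.5 s of the 59 s limit:**
- **Handle:** it was at its stop, with the tool at z ≈ 0.0555 m and pressing with about 13 N.
- **Platform:** the top of the lug was at z ≈ 0.126 m, up about 29 mm from sagged, which matches level.
- **Jack:** it looked flat, and between the strokes it had not moved from where I placed it.
- **Bystanders:** both couplings and the screwdriver were still at their starting pixels in the top view.
- **Stand and platform:** I saw no sign of the arm touching them, but had no direct contact reading for this.

**What disagreed:** the two cameras differed by 2–5 mm on where the lug and saddle are. I aimed between them, so I estimate the saddle is within about 5 mm of the lift pad, against the 12 mm allowed. I could not see the saddle directly once it was under the lug.

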